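# Clamp the offcut and set the spring dividers to its marks

### The arm

A 6-joint arm with a two-finger parallel gripper is mounted at the origin on a cart in front of the work surface, level with it; the furniture and walls round the work are solid. World frame = base frame: x ahead of the robot, y to its left, z up, the work surface at z = 0. Lengths are in m, angles in degrees, forces in N, time in s.
With the tool pointing down it reaches from about 0.375 to 0.925 m from the base axis. Payload 5.7 kg.
Tool frame: the origin (TCP) lies at the very end of the fingers, on their centre line; the grasp point (between the pads) lies 19 mm behind it (robot.tcp_to_grasp is the distance from the TCP to the grasp point, in m); z points along the fingers, y is the direction in which the jaws open and shut (so a half turn about z gives the same grasp; the last joint's range is limited). The gripper opens to 85 mm and grips with 20 to 120 N. Pads are 22 mm wide; open, the fingers measure 114 mm over their backs; the gripper's body (76 mm by 85 mm) begins 54 mm behind the grasp point. The pads swing forward as they close: fully open they stand 13 mm farther back than shut.
Start: joints at [-83.543, 20.558, 86.54, -0, 72.909, -6.595], TCP at [0.135, -0.584, 0.231] pointing down, gripper open.
Joint ranges: [-170.27, 170.27], [-57.76, 135], [12.27, 136.19], [-55.21, 235.2], [11.17, 155.16], [-170.74, 170.74]. Speed limits (degrees/s): [136.94, 136.94, 180, 180, 180, 180].

### API

Orientations are given as [roll, pitch, yaw] about the fixed x, y, z axes, in that order (R = Rz(yaw) Ry(pitch) Rx(roll)).
In Python, from rig import state, viewer, robot gives the robot as it stands.
- The arm moves only by the shell command python3 -m pendant 'ROWS' [OPENING]. ROWS is JSON, a list that holds one entry, the list of rows, each a list of 6 numbers: the shift along the tool's x, y, z in mm, then the turn, a rotation vector about the tool's x, y, z in rad. A call has exactly 10 rows; each row is the pose to reach, as a shift and turn from the pose measured when the call began, along the tool's axes at that moment; what a row does not reach only later rows make up. A row lasts 1/8 s, in which the tool goes at most 62.5 mm and 10.7 degrees, less where a joint would pass 70% of its speed; a pose out of reach is approached as far as the arm can. A call with a gripper value outside its range is refused whole. OPENING is the closure, from 0 (fully open) to 1 (shut), set as the call begins (- or left out, the last holds). The fingers move at their own pace and stop on an object; the grip force is fixed at half the most. Time passes only in rows, so rows that repeat a pose let the fingers close, or fill a call up. It gives the time, the measured TCP pose, the force and the opening at its end, in the units of the state.
- state(): the state, without advancing time (a new reading comes with each control period).
- viewer.snapshot(name): name is "side" or "top" or "wrist"; returns (picture, depth): 480x640x3 uint8, red, green, blue; 480x640 float32, m along the optical axis (not along the pixel's ray), 0 where there is no reading.
- viewer.camera_info(name): a dict with "intrinsics" (3x3 intrinsics, pixels), "R" (3x3) and "t" (3): a world point X has camera coordinates R X + t. Camera axes: x right, y down, z forward; pixel columns grow to the right and rows downward; lengths in m; the calibration is good to about 2 mm. A picture is of the moment at which its call begins: read the wrist's pose just before it. camera_info takes no time and is no camera call; for the wrist camera it gives the pose at the moment of the call.
- robot.sign_off(): hands the job in, once; it reports no verdict.
The state is a dict: "t": time; "qpos": joint angles; "qvel": joint speeds; "tau": joint torques, N m; "ee_pos": TCP position; "eef_rot": TCP orientation; "contact_force": force on the tool from outside, world axes, zero at the start; "moment": the same for the moment, N m; "finger_gap": finger opening in m.
Only numpy, scipy, OpenCV 4.12 (cv2) and the standard library are available. Lean on these libraries where they do the work, as an engineer would, in place of code of your own. Each camera call takes 0.05 s, during which the arm holds its last target. There are 200 camera calls.

### The job

Take the wooden mallet and drive the holdfast down with it until its foot clamps the offcut, then lay the mallet back on the bench. Pick up the spring dividers by their black grips and squeeze them until the two points stand over the two red crosses on the offcut, one over each, close above the wood but not touching it. Finish while holding them there, still and at that gap, without letting go, and leave everything else where it is.

Things in the scene. Friction and masses are not known exactly. Their poses are not given: they have to be found in the camera images.
- mallet: round wooden carver's mallet, 220 mm long, about 0.42 kg, lying on the bench. Origin mid-length, on its underside. Head 68 mm across, from y = -110 to -13 mm of its own frame; handle from there to y = +110, 26 to 30 mm thick, its centre line 25 mm above the bench next to the head. It balances in the head: grip the handle close to the head
- mallet_head (a point): the middle of the mallet's head, on its axis, 34 mm from its round striking side all round
- holdfast (a joint): how far the holdfast is driven down, in m: 0 to 0.004 at the start, about 0.014 when its foot meets the offcut. It slides stiffly (about 4 N on the crown moves it) and stays where it is driven
- holdfast_crown (a point): middle of the flat round steel crown (30 mm across) on top of the holdfast's upright shank: the place to strike straight down. At the start about 100 mm above the bench. The holdfast's arm reaches 80 mm from it to -y of its own frame and down to the foot; z up
- holdfast_foot (a point): middle of the underside of the holdfast's foot (28 mm across), over the edge of the offcut, 10 to 14 mm above it at the start
- board: the work: a five-sided wooden offcut, 93 x 122 mm, 12 mm thick, loose under the holdfast's foot. Origin mid-underside, z up. On its top are two red pencil crosses, 40 mm apart on a thin red line along its y. Between the robot's start on the right and this work a tall carved branch rises from the bench at about [0.46, -0.07] m, leaning back: pass in front of it, within 0.42 m of the base
- cross_right (a point): middle of the red cross on the right, farther from the holdfast, on the offcut's top, at [0, 35, 12] mm in the offcut's frame
- cross_left (a point): middle of the red cross on the left, nearer the holdfast, on the offcut's top, at [0, -5, 12] mm in the offcut's frame
- dividers: steel spring dividers flat on the bench, 0.09 kg, 12 mm high. Origin at bench level midway between the two black grips; x toward the points, y across. Points at x = 60, y = +-35 mm, z = 6; bow reaches back to x = -142. Grips: outside each leg round x = 0, 34 mm long, 62 mm wide over both when open (65 at their ends), 44 mm (then parallel) at a point gap of 40. Spring: 5 N open, 9 N there
- point_left (a point): tip of the left (+y) point of the dividers. Points 70 mm apart when open, 40 at the marked gap, then at x = 62 mm; the gap changes by 1.7 mm for each mm at the grips, down to 21 mm at most
- point_right (a point): tip of the right point of the dividers
- wax_tin: round green tin of wax, 68 mm across and 30 mm high, a bystander behind the work
- red_pencil: red pencil lying behind the offcut, 173 mm long, a bystander

How it is judged:
By the outcome, as a careful person would: the job done as asked, in the order asked, and still so for the second after the job is handed in, while the arm keeps its last pose, push and grip.
It also fails if it takes over 64 s, if anything falls off the work surface, if the arm or the gripper's body presses on something with over 40 N, if the wrist force passes 120 N, or if a joint passes its speed limit or range.

## Working session

There is one attempt and no reset: what is moved stays moved. The work goes in short steps, Python scripts to look and compute and a shell command to move; the robot and the scene stay as the last step left them, time stands still between calls to the robot, and variables do not carry over. Pictures are saved under pics/ and viewed, about 8 in all and at most 12, crops included, and the job is handed in when it is done.

```bash
ls; mkdir -p pics; python3 - <<'E'
from rig import state, viewer, robot
import cv2,numpy as np
s=state();print(s)
for n in("top","side"):
    p,d=viewer.snapshot(n);cv2.imwrite(f"pics/{n}0.png",p[:,:,::-1]);np.save(f"pics/{n}0.npy",d)
    print(n,viewer.camera_info(n))
E
```

```text
pics
{'t': 0.0, 'qpos': array([-8.35418247e+01,  2.05991198e+01,  8.66017912e+01, -4.61810805e-04,
        7.29083202e+01, -6.59623819e+00]), 'qvel': array([-0.06663442, -0.02032663, -0.01485078,  0.00866586,  0.04989202,
        0.08450772]), 'tau': array([-1.34557027e-03, -5.27625060e+01, -2.78618413e+01, -3.76998714e-04,
        1.30299374e-02, -1.71243175e-05]), 'ee_pos': array([ 0.13542   , -0.58379047,  0.23042266]), 'eef_rot': array([-1.79891441e+02, -1.21093571e-02,  1.30545382e+01]), 'contact_force': array([-0.16035204, -0.41024667, -0.70783372]), 'moment': array([-0.02086127,  0.02872774, -0.02046878]), 'finger_gap': 0.08518676210597952}
top {'intrinsics': array([[616.54644197,   0.        , 311.77626392],
       [  0.        , 616.54644197, 234.66369799],
       [  0.        ,   0.        ,   1.        ]]), 'R': array([[ 0.02339254, -0.99971931, -0.00375392],
       [-0.99262287, -0.02277934, -0.11908373],
       [ 0.11896479,  0.0065119 , -0.99287712]]), 't': array([0.23246595, 0.55886679, 1.02592608])}
side {'intrinsics': array([[442.09220409,   0.        , 314.5691435 ],
       [  0.        , 442.09220409, 236.81371336],
       [  0.        ,   0.        ,   1.        ]]), 'R': array([[-0.99857093, -0.04670029,  0.0259843 ],
       [-0.04421848,  0.448926  , -0.89247419],
       [ 0.03001377, -0.89234776, -0.45034947]]), 't': array([ 0.55160447, -0.01483687,  1.10141791])}
```

View pics/top0.png

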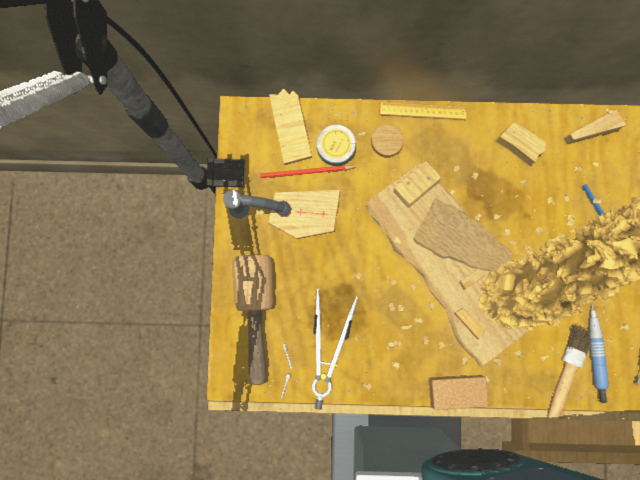

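View pics/side0.png

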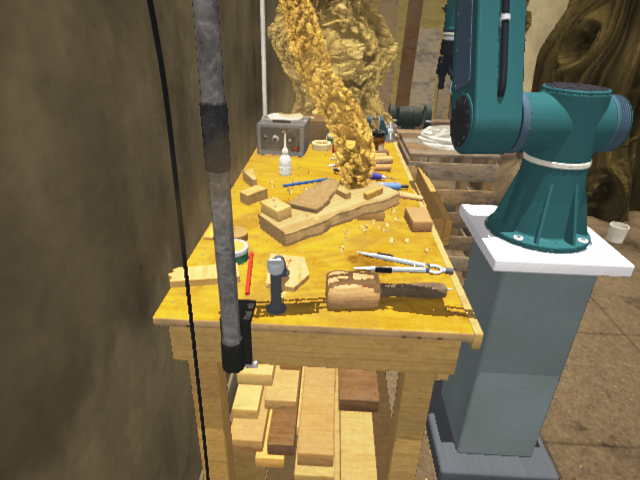

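The top view shows the mallet (head at 254,283; handle down to 258,380), the dividers (points 318,290 and 356,297; bow 321,390), the holdfast crown (233,200), its foot (285,210) and the crosses (about 303 and 323, 212). The side view shows a lamp post standing just beyond the crown.

```bash
cat > h.py <<'E'
from rig import state, viewer, robot
import cv2,numpy as np
from scipy.spatial.transform import Rotation as Ro
def ray(n,u,v,ci=None):
    c=ci or viewer.camera_info(n);K,R,t=c["intrinsics"],np.array(c["R"]),np.array(c["t"])
    return -R.T@t, R.T@np.linalg.inv(K)@np.array([u,v,1.])
def atz(n,u,v,z,ci=None):
    o,d=ray(n,u,v,ci);return o+d*(z-o[2])/d[2]
def dep(n,u,v,D,ci=None):
    o,d=ray(n,u,v,ci);return o+d*np.median(D[int(v)-1:int(v)+2,int(u)-1:int(u)+2])
def rows():  # world shift -> tool axes
    s=state();return s["ee_pos"],Ro.from_euler("xyz",s["eef_rot"],degrees=True).as_matrix()
def snap(n,f,crop=None,k=1):
    ci=viewer.camera_info(n);p,d=viewer.snapshot(n)
    q=p if crop is None else p[crop[1]:crop[3],crop[0]:crop[2]]
    cv2.imwrite(f"pics/{f}.png",cv2.resize(q,None,fx=k,fy=k,interpolation=cv2.INTER_CUBIC)[:,:,::-1]);return p,d,ci
def go(p,yaw,s=None):
    s=s or state();R=Ro.from_euler("xyz",s["eef_rot"],degrees=True);T=Ro.from_euler("xyz",[180,0,yaw],degrees=True)
    print("at",s["ee_pos"].round(4),s["eef_rot"].round(2),"shift",(R.inv().apply(np.array(p)-s["ee_pos"])*1000).round(1),"turn",(R.inv()*T).as_rotvec().round(4))
E
python3 - <<'E'
from h import *
D=np.load("pics/top0.npy")
for k,(u,v) in dict(head1=(254,260),headmid=(254,283),headend=(254,308),h1=(256,318),h2=(258,380),crown=(233,200),foot=(285,210),post=(225,172),clamp=(240,168),ptL=(318,291),ptR=(356,298),bow=(321,386),boww=(320,406),gL=(317,325),gR=(345,326),cl=(303,212),cr=(323,213),b1=(270,193),b2=(339,191),b3=(333,232),lamp1=(150,115),lamp2=(70,82)).items(): print(k,dep("top",u,v,D).round(3), "z0",atz("top",u,v,0.006)[:2].round(3))
p=cv2.imread("pics/top0.png")
cv2.imwrite("pics/c0.png",cv2.resize(p[160:420,200:380],None,fx=3,fy=2.3*1.0,interpolation=cv2.INTER_CUBIC) if 0 else cv2.resize(p[165:415,205:375],None,fx=2.4*1.0,fy=2.4,interpolation=cv2.INTER_CUBIC))
S=np.load("pics/side0.npy")
for k,(u,v) in dict(post1=(205,50),post2=(222,250),crown=(276,262),clamp=(247,320)).items(): print(k,dep("side",u,v,S).round(3))
E
```

```text
head1 [0.506 0.341 0.058] z0 [0.51  0.346]
headmid [0.467 0.339 0.058] z0 [0.469 0.345]
headend [0.426 0.338 0.055] z0 [0.426 0.343]
h1 [0.409 0.336 0.037] z0 [0.409 0.339]
h2 [0.307 0.329 0.036] z0 [0.303 0.332]
crown [0.6   0.374 0.097] z0 [0.615 0.387]
foot [0.595 0.293 0.034] z0 [0.6   0.294]
post [0.665 0.402 0.011] z0 [0.666 0.403]
clamp [0.673 0.376 0.011] z0 [0.674 0.377]
ptL [0.458 0.232 0.003] z0 [0.458 0.232]
ptR [0.447 0.166 0.004] z0 [0.447 0.166]
bow [ 0.295  0.224 -0.   ] z0 [0.296 0.224]
boww [0.263 0.225 0.01 ] z0 [0.262 0.225]
gL [0.399 0.233 0.009] z0 [0.399 0.233]
gR [0.399 0.184 0.009] z0 [0.399 0.184]
cl [0.596 0.262 0.011] z0 [0.597 0.262]
cr [0.595 0.227 0.01 ] z0 [0.596 0.227]
b1 [ 0.631  0.322 -0.001] z0 [0.63  0.322]
b2 [0.635 0.199 0.009] z0 [0.636 0.199]
b3 [ 0.563  0.208 -0.001] z0 [0.562 0.208]
lamp1 [0.657 0.444 0.357] z0 [0.768 0.543]
lamp2 [0.605 0.441 0.604] z0 [0.826 0.692]
post1 [0.668 0.469 0.428]
post2 [0.666 0.472 0.167]
crown [0.601 0.382 0.099]
clamp [0.644 0.433 0.016]
```

View pics/c0.png

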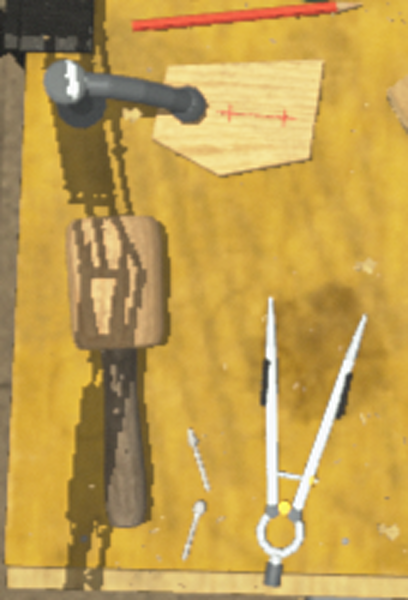

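```bash
python3 - <<'E'
from h import *
s=state();R=Ro.from_euler("xyz",s["eef_rot"],degrees=True)
P=[(.143,-.528),(.151,-.472),(.159,-.415)]+[(.388*np.cos(a),.388*np.sin(a)) for a in np.radians(np.arange(-65,-8,8))]
for x,y in P: print((R.inv().apply(np.array([x,y,.23])-s["ee_pos"])*1000).round(0))
E
```

```text
[ 20. -53.   1.]
[  40. -105.    1.]
[  61. -159.    1.]
[  80. -220.    1.]
[ 132. -235.    1.]
[ 182. -257.    1.]
[ 228. -285.    1.]
[ 269. -320.    1.]
[ 305. -360.    1.]
[ 336. -405.    1.]
[ 360. -454.    1.]
```

```bash
python3 -m pendant '[[[20,-53,0,0,0,0],[40,-105,0,0,0,0],[61,-159,0,0,0,0.02],[80,-215,0,0,0,0.04],[132,-235,0,0,0,0.06],[182,-257,0,0,0,0.08],[228,-285,0,0,0,0.1],[269,-320,0,0,0,0.12],[305,-360,0,0,0,0.14],[336,-405,0,0,0,0.166]]]' 0; python3 - <<'E'
from h import *
s=state();R=Ro.from_euler("xyz",s["eef_rot"],degrees=True)
print(s["ee_pos"],s["eef_rot"],s["qpos"])
P=[(.388*np.cos(a),.388*np.sin(a)) for a in np.radians(np.arange(-9,32,8))]+[(.355,.245),(.380,.29),(.401,.335)]
for x,y in P: print((R.inv().apply(np.array([x,y,.2])-s["ee_pos"])*1000).round(0))
E
```

```text
t: 1.35
ee_pos: [0.3722, -0.112, 0.2313]
eef_rot: [-179.9, -0.0, 3.5]
contact_force: [0.0, -0.3, 0.0]
finger_gap: 0.0854
[ 0.37221214 -0.11198272  0.23128589] [-1.79916233e+02 -2.45834502e-02  3.48709163e+00] [-2.70370265e+01  2.58027709e+00  1.10467037e+02  9.19718626e-02
  6.69740813e+01  5.94398735e+01]
[ 14. -50.  31.]
[  22. -104.   31.]
[  23. -158.   32.]
[  15. -212.   32.]
[   1. -264.   32.]
[ -21. -314.   32.]
[   5. -357.   32.]
[  32. -401.   32.]
[  56. -444.   32.]
```

```bash
python3 -m pendant '[[[14,-50,0,0,0,0],[22,-104,0,0,0,0],[23,-158,0,0,0,0],[15,-212,0,0,0,0],[1,-264,10,0,0,0],[-21,-314,20,0,0,0],[5,-357,30,0,0,0],[32,-401,32,0,0,0],[56,-444,32,0,0,0],[56,-444,32,0,0,0]]]'; python3 - <<'E'
from h import *
p,d,ci=snap("wrist","w1")
np.save("pics/w1.npy",d);import pickle;pickle.dump(ci,open("pics/w1.pkl","wb"))
s=state();print(s["ee_pos"],s["eef_rot"],s["qpos"],-ci["R"].T@ci["t"])
E
```

```text
t: 2.6
ee_pos: [0.4028, 0.3376, 0.1997]
eef_rot: [-179.8, -0.1, 3.6]
contact_force: [0.4, -1.1, -0.1]
finger_gap: 0.0855
[0.40118153 0.33557766 0.19933584] [-1.79944498e+02  1.92581963e-02  3.58837021e+00] [3.23002067e+01 1.61479901e+01 9.82772588e+01 6.36290519e-02
 6.55649912e+01 1.18685530e+02] [0.48113617 0.34286683 0.34110941]
```

View pics/w1.png

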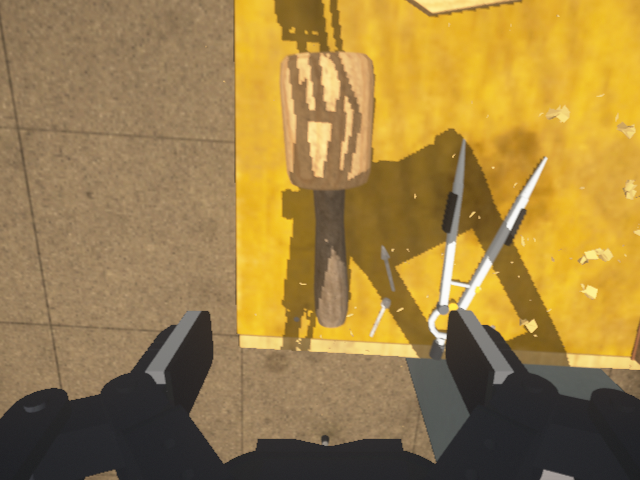

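The wrist view shows the mallet head spanning (282–373, 52–188), the handle running from (330,192) to (332,322), the divider points at (463,143) and (545,158), and the grips at (451,212) and (515,226).

```bash
python3 - <<'E'
from h import *
import pickle
ci=pickle.load(open("pics/w1.pkl","rb"));D=np.load("pics/w1.npy")
for k,(u,v) in dict(headtop=(327,60),headmid=(328,120),headend=(330,182),h1=(330,205),h2=(332,310),hl=(318,210),hr=(343,210)).items(): print(k,dep("wrist",u,v,D,ci).round(4))
for k,(u,v,z) in dict(hl=(315,210,.025),hr=(345,210,.025),hL=(281,120,.034),hR=(373,120,.034),shoulder=(330,189,.04),ptL=(463.5,142,.006),ptR=(545,158,.006),gL1=(452,194,.008),gL2=(446,232,.008),gR1=(525,210,.008),gR2=(508,244,.008),bow=(436,357,.006)).items(): print(k,atz("wrist",u,v,z,ci).round(4))
go([.401,.335,.006],3.5)
E
```

```text
headtop [0.5086 0.3466 0.0585]
headmid [0.4716 0.3436 0.059 ]
headend [0.4293 0.3395 0.0557]
h1 [0.408  0.3381 0.0368]
h2 [0.3181 0.3306 0.0371]
hl [0.4027 0.3472 0.0337]
hr [ 0.3953  0.326  -0.0007]
hl [0.4003 0.3497 0.025 ]
hr [0.4018 0.3257 0.025 ]
hL [0.4685 0.3779 0.034 ]
hR [0.4728 0.3109 0.034 ]
shoulder [0.4211 0.339  0.04  ]
ptL [0.4597 0.2333 0.006 ]
ptR [0.4513 0.1647 0.006 ]
gL1 [0.4171 0.2365 0.008 ]
gL2 [0.3837 0.2365 0.008 ]
gR1 [0.4074 0.1728 0.008 ]
gR2 [0.3764 0.1811 0.008 ]
bow [0.2576 0.2263 0.006 ]
at [0.4012 0.3356 0.1993] [-1.7994e+02  2.0000e-02  3.5900e+00] shift [ -0.2   0.8 193.3] turn [-0.001   0.0003  0.0015]
```

```bash
python3 -m pendant '[[[0,-1,30,0,0,-0.01],[-1,-1.5,65,0,0,-0.021],[-1,-1.5,100,0,0,-0.021],[-1,-1.5,130,0,0,-0.021],[-1,-1.5,155,0,0,-0.021],[-1,-1.5,175,0,0,-0.021],[-1,-1.5,186,0,0,-0.021],[-1,-1.5,192,0,0,-0.021],[-1,-1.5,192,0,0,-0.021],[-1,-1.5,192,0,0,-0.021]]]' && python3 -m pendant '[[[0,0,0,0,0,0],[0,0,0,0,0,0],[0,0,0,0,0,0],[0,0,0,0,0,0],[0,0,0,0,0,0],[0,0,0,0,0,0],[0,0,0,0,0,0],[0,0,0,0,0,0],[0,0,0,0,0,0],[0,0,0,0,0,0]]]' 1
```

```text
t: 3.9
ee_pos: [0.4004, 0.3374, 0.0079]
eef_rot: [-179.9, -0.0, 4.8]
contact_force: [-0.5, -0.5, 0.0]
finger_gap: 0.0854
t: 5.15
ee_pos: [0.4004, 0.3376, 0.0081]
eef_rot: [-179.9, -0.0, 4.8]
contact_force: [-2.0, 0.6, 4.1]
finger_gap: 0.025
```

```bash
python3 -m pendant '[[[0,0,-10,0,0,0],[0,0,-30,0,0,0],[0,0,-60,0,0,0],[0,0,-95,0,0,0],[0,0,-130,0,0,0],[15,-3,-155,0,0,0],[50,-9,-165,0,0,0],[90,-16,-165,0,0,0],[126,-22,-165,0,0,0],[126,-22,-165,0,0,0]]]'; python3 - <<'E'
from h import *
p,d,ci=snap("side","s1",(160,100,400,320),3)
np.save("pics/s1.npy",d)
p,d,ci=snap("top","t1",(180,120,400,300),3);np.save("pics/t1.npy",d)
s=state();print(s["ee_pos"],s["eef_rot"],s["contact_force"],s["moment"],s["finger_gap"])
E
```

```text
t: 6.4
ee_pos: [0.5264, 0.3697, 0.1728]
eef_rot: [-179.9, -0.1, 4.7]
contact_force: [-0.5, -0.2, -5.3]
finger_gap: 0.0249
[0.52284128 0.36883139 0.17223471] [-1.79978857e+02  1.35269893e-01  4.76192928e+00] [-0.78474249  0.13156738 -4.4853482 ] [0.01814643 0.17595928 0.01821329] 0.025579294021540258
```

View pics/s1.png

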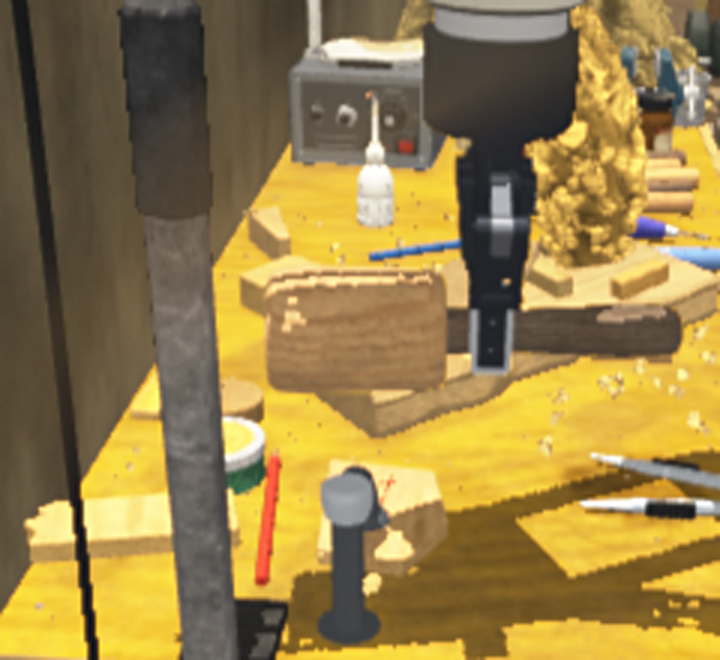

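```bash
python3 -m pendant '[[[2,0,15,0,0,0],[3,0,30,0,0,0],[3,0,40,0,0,0],[3,0,46,0,0,0],[3,0,49,0,0,0],[3,0,52,0,0,0],[3,0,54,0,0,0],[3,0,56,0,0,0],[3,0,58,0,0,0],[3,0,60,0,0,0]]]'; python3 - <<'E'
from h import *
s=state();print(s["ee_pos"],s["eef_rot"],s["contact_force"],s["moment"])
p,d,ci=snap("side","s2",(160,100,400,320),3)
print(dep("side",276,262,np.load("pics/s1.npy")), [dep("side",u,v,np.load("pics/s1.npy")).round(4) for u,v in [(275,261),(275,264),(278,196),(278,215),(278,225)]])
D=d;print([dep("side",u,v,D).round(4) for u,v in [(278,230),(278,240),(278,250)]])
E
```

```text
t: 7.75
ee_pos: [0.5257, 0.3691, 0.1122]
eef_rot: [-180.0, 0.1, 4.8]
contact_force: [-0.2, -1.1, -3.8]
finger_gap: 0.025
[0.52574792 0.36912239 0.11217855] [-1.79975251e+02  1.27479272e-01  4.76184280e+00] [-0.24545425 -1.0786847  -3.81453881] [ 0.03347661  0.2114434  -0.01097712]
[0.60122892 0.38203994 0.09890296] [array([0.6033, 0.3788, 0.0989]), array([0.6021, 0.3884, 0.0987]), array([0.5954, 0.3909, 0.22  ]), array([0.5937, 0.4073, 0.1958]), array([0.5941, 0.4059, 0.1784])]
[array([0.5966, 0.3871, 0.1606]), array([0.5951, 0.4007, 0.1498]), array([0.5944, 0.4077, 0.1358])]
```

```bash
python3 -m pendant '[[[0,0,1,0,0,0],[0,0,2,0,0,0],[0,0,3,0,0,0],[0,0,4,0,0,0],[0,0,5,0,0,0],[0,0,6,0,0,0],[0,0,7,0,0,0],[0,0,8,0,0,0],[0,0,9,0,0,0],[0,0,10,0,0,0]]]'; python3 -c "
from h import *
s=state();print(s['ee_pos'],s['contact_force'],s['moment'])"
```

```text
t: 9.05
ee_pos: [0.5255, 0.3691, 0.1019]
eef_rot: [-180.0, 0.2, 4.8]
contact_force: [-2.3, 0.2, -1.0]
finger_gap: 0.025
[0.52549723 0.36906993 0.10186743] [-2.27454922  0.22051736 -1.02998177] [-0.00243711  0.24754939  0.04948908]
```

```bash
python3 -m pendant '[[[0,0,1,0,0,0],[0,0,2,0,0,0],[0,0,3,0,0,0],[0,0,4,0,0,0],[0,0,5,0,0,0],[0,0,6,0,0,0],[0,0,7,0,0,0],[0,0,8,0,0,0],[0,0,8,0,0,0],[0,0,8,0,0,0]]]'; python3 - <<'E'
from h import *
s=state();print(s['ee_pos'],s['contact_force'],s['moment'])
p,d,ci=snap("side","s3",(160,100,400,320),3)
E
```

```text
t: 10.3
ee_pos: [0.5253, 0.3691, 0.094]
eef_rot: [-180.0, 0.2, 4.8]
contact_force: [-3.5, 0.4, 3.1]
finger_gap: 0.0252
[0.52529342 0.3690796  0.09403212] [-3.54319971  0.39518425  3.14331698] [-0.04024221  0.4301667   0.01311365]
```

View pics/s3.png

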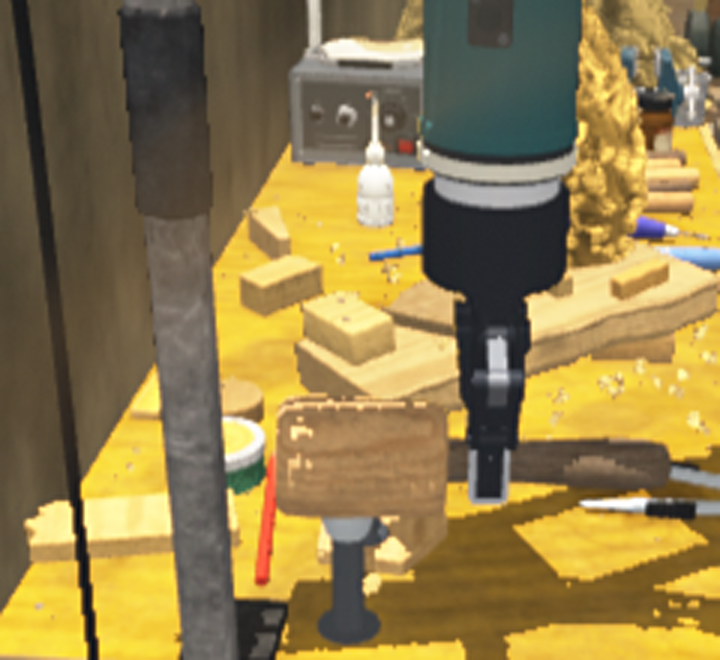

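The mallet head is seated on the crown (345,515) and level, and the holdfast is going down.

```bash
python3 -m pendant '[[[0,0,0.5,0,0,0],[0,0,1,0,0,0],[0,0,1.5,0,0,0],[0,0,2,0,0,0],[0,0,2.5,0,0,0],[0,0,3,0,0,0],[0,0,3.5,0,0,0],[0,0,4,0,0,0],[0,0,4,0,0,0],[0,0,4,0,0,0]]]';python3 -c "
from h import *
s=state();print(s['ee_pos'],s['contact_force'],s['moment'])
p,d,ci=snap('side','s4',(160,100,400,320),3)"
```

```text
t: 11.6
ee_pos: [0.5244, 0.3692, 0.0904]
eef_rot: [-180.0, 0.2, 4.8]
contact_force: [-7.6, -0.3, 7.1]
finger_gap: 0.0249
[0.52444426 0.36920565 0.09043716] [-7.5818248  -0.26600764  7.05545079] [-0.01764155  0.76518587 -0.01147269]
```

```bash
python3 - <<'E'
from h import *
p,d,ci=snap("top","t2",(220,180,350,250),5)
d0=np.load("pics/top0.npy")
p0=cv2.imread("pics/top0.png")[180:250,220:350]
im=cv2.resize(p0,None,fx=5,fy=5,interpolation=cv2.INTER_CUBIC)
cv2.imwrite("pics/cmp.png",np.vstack([im,cv2.imread("pics/t2.png")])[:, :])
for u,v in [(285,210),(283,208),(275,207),(268,205),(262,203)]: print(dep("top",u,v,d0).round(4),dep("top",u,v,d).round(4))
s=np.load("pics/s1.npy");p,d2,c=snap("side","s5",(160,100,400,320),3)
for x in (252,260,275,290,303): # head top z along length
    print([ (u:=x) and max(dep("side",x,v,A)[2] for v in range(lo,lo+60)).round(4) for A,lo in((s,180),(d2,225))])
E
```

```text
[0.5951 0.2926 0.034 ] [0.5966 0.2931 0.0249]
[0.5974 0.2958 0.041 ] [0.599  0.2963 0.0311]
[0.5961 0.3084 0.0576] [0.5977 0.3091 0.0477]
[0.5974 0.3194 0.0691] [0.5985 0.32   0.0619]
[0.5985 0.3285 0.0809] [0.6006 0.3296 0.0683]
[np.float64(0.2234), np.float64(0.1269)]
[np.float64(0.225), np.float64(0.1502)]
[np.float64(0.2243), np.float64(0.1491)]
[np.float64(0.2237), np.float64(0.1462)]
[np.float64(0.2227), np.float64(0.1441)]
```

View pics/cmp.png

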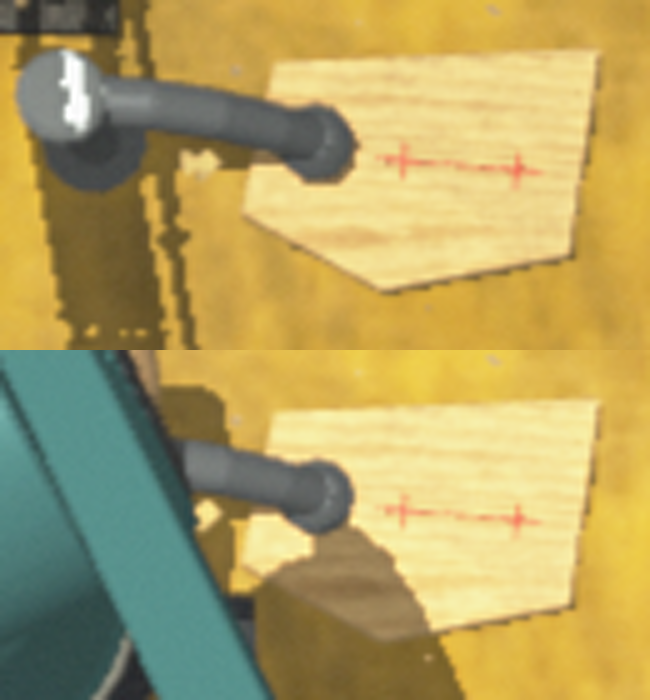

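```bash
python3 -m pendant '[[[0,0,0.5,0,0,0],[0,0,1,0,0,0],[0,0,1.5,0,0,0],[0,0,2,0,0,0],[0,0,2.5,0,0,0],[0,0,3,0,0,0],[0,0,3.5,0,0,0],[0,0,4,0,0,0],[0,0,4,0,0,0],[0,0,4,0,0,0]]]';python3 - <<'E'
from h import *
s=state();print(s['ee_pos'],s['contact_force'],s['moment'])
p,d,ci=snap("top","t3",(220,180,350,250),5)
for u,v in [(285,210),(283,208),(275,207),(268,205),(262,203)]: print(dep("top",u,v,d).round(4))
p,d2,c=snap("side","s6",(160,100,400,320),3)
for x in (260,275,290,303): print(max(dep("side",x,v,d2)[2] for v in range(225,285)).round(4))
g=lambda f:cv2.cvtColor(cv2.imread(f),cv2.COLOR_BGR2GRAY).astype(np.float32)[:, 280:360]
print(cv2.phaseCorrelate(g("pics/t2.png")[80:200].copy(),g("pics/t3.png")[80:200].copy()))
E
```

```text
t: 13.0
ee_pos: [0.5236, 0.3694, 0.0868]
eef_rot: [-180.0, 0.3, 4.8]
contact_force: [-8.1, -0.2, 7.0]
finger_gap: 0.0252
[0.52358457 0.36936232 0.08677392] [-8.14021058 -0.15947326  6.95318498] [0.01525017 0.72180829 0.02551087]
[0.5966 0.293  0.0251]
[0.5991 0.2963 0.0309]
[0.5975 0.309  0.049 ]
[0.5987 0.3201 0.0613]
[0.6004 0.3295 0.0696]
0.1522
0.1503
0.146
0.1425
((-0.07136411462377623, -0.012655405964878241), 0.7863633678356806)
```

```bash
python3 -m pendant '[[[0,0,-10,0,0,0],[0,0,-22,0,0,0],[0,0,-30,0,0,0],[0,0,-30,0,-0.03,0],[8,0,-30,0,-0.06,0],[16,0,-30,0,-0.09,0],[22,0,-30,0,-0.09,0],[22,0,-28,0,-0.09,0],[22,0,-22,0,-0.09,0],[22,0,-14,0,-0.09,0]]]';python3 - <<'E'
from h import *
s=state();print(s['ee_pos'],s['contact_force'],s['moment'])
p,d2,c=snap("side","s7",(160,100,400,320),3)
for x in (250,260,275,290): print(max(dep("side",x,v,d2)[2] for v in range(215,285)).round(4))
E
```

```text
t: 14.35
ee_pos: [0.545, 0.3712, 0.1002]
eef_rot: [-180.0, 5.5, 4.8]
contact_force: [0.1, 0.4, -3.8]
finger_gap: 0.0251
[0.54499791 0.37116555 0.10024718] [ 0.10642798  0.37413392 -3.79073451] [-0.01937853  0.0241145   0.02847713]
0.1497
0.1497
0.1504
0.1498
```

```bash
python3 -m pendant '[[[0,0,2,0,0,0],[0,0,4,0,0,0],[0,0,5,0,0,0],[0,0,6,0,0,0],[0,0,7,0,0,0],[0,0,8,0,0,0],[0,0,9,0,0,0],[0,0,10,0,0,0],[0,0,11,0,0,0],[0,0,12,0,0,0]]]';python3 - <<'E'
from h import *
s=state();print(s['ee_pos'],s['contact_force'],s['moment'])
p,d,ci=snap("top","t4",(220,180,350,250),5)
for u,v in [(285,210),(283,208),(275,207),(268,205),(262,203)]: print(dep("top",u,v,d).round(4))
p,d2,c=snap("side","s8",(160,100,400,320),3)
for x in (250,260,275,290): print(max(dep("side",x,v,d2)[2] for v in range(215,285)).round(4))
E
```

```text
t: 15.65
ee_pos: [0.5411, 0.3708, 0.0889]
eef_rot: [-180.0, 5.7, 4.8]
contact_force: [-11.1, -2.3, 12.9]
finger_gap: 0.0253
[0.54107441 0.37075888 0.08892489] [-11.09372085  -2.32164013  12.89665315] [-0.22549498  1.40334986  0.01636776]
[0.5967 0.2931 0.024 ]
[0.5992 0.2964 0.0301]
[0.5136 0.2742 0.5603]
[0.5154 0.2804 0.559 ]
[0.5174 0.2859 0.5567]
0.1532
0.1526
0.1487
0.1444
```

```bash
cat >> h.py <<'E'
def goR(tgts,dpitch,grasp=True):
    s=state();R=Ro.from_euler("xyz",s["eef_rot"],degrees=True);g=np.array([0,0,-.019]) if grasp else np.zeros(3)
    print("at",s["ee_pos"].round(4),s["eef_rot"].round(2),"g",(s["ee_pos"]+R.apply(g)).round(4))
    for p,dp in zip(tgts,dpitch):
        T=R*Ro.from_rotvec([0,dp,0]);q=np.array(p)-T.apply(g)
        print((R.inv().apply(q-s["ee_pos"])*1000).round(1),dp)
E
python3 - <<'E'
from h import *
goR([(.541,.371,.13),(.541,.371,.16),(.47,.354,.17),(.4004,.3375,.15),(.4004,.3375,.08),(.4004,.3375,.05),(.4004,.3375,.032)],[0,0,-.06,-.11,-.11,-.11,-.11])
E
```

```text
at [0.541  0.3707 0.0887] [180.     5.74   4.81] g [0.5429 0.3709 0.1076]
[ -4.1  -0.3 -22.1] 0
[ -7.1  -0.3 -51.9] 0
[-81.1  10.7 -54.7] -0.06
[-150.4   21.3  -27.8] -0.11
[-143.4   21.3   41.9] -0.11
[-140.4   21.3   71.7] -0.11
[-138.6   21.3   89.6] -0.11
```

```bash
python3 -m pendant '[[[-2,0,-22,0,0,0],[-7,0,-52,0,0,0],[-42,5,-60,0,-0.03,0],[-81,11,-60,0,-0.06,0],[-120,16,-50,0,-0.09,0],[-150,21,-28,0,-0.11,0],[-147,21,7,0,-0.11,0],[-143,21,42,0,-0.11,0],[-142,21,60,0,-0.11,0],[-141,21,66,0,-0.11,0]]]';python3 - <<'E'
from h import *
s=state();print(s['ee_pos'],s['contact_force'],s['moment'])
p,d,c=snap("side","s9",(160,150,480,370),2.4)
p,d,c=snap("top","t5",(220,180,350,250),5)
goR([(.4004,.3375,.032),(.4004,.3375,.029)],[0,0])
E
```

```text
t: 17.0
ee_pos: [0.3962, 0.3373, 0.0362]
eef_rot: [180.0, 12.1, 4.8]
contact_force: [0.6, 0.1, -4.3]
finger_gap: 0.0252
[0.39624504 0.33729518 0.03618562] [ 0.60943415  0.10376889 -4.3181756 ] [ 0.02572267  0.00472345 -0.00411694]
at [0.3968 0.3376 0.037 ] [180.    12.02   4.82] g [0.4008 0.3379 0.0555]
[ 4.5  0.4 23.1] 0
[ 5.1  0.4 26. ] 0
```

View pics/s9.png

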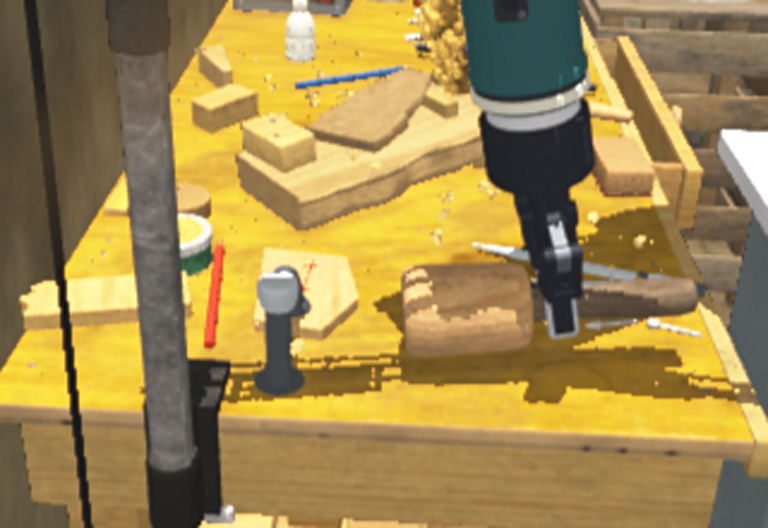

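The mallet is level above its old spot, and the holdfast foot looks down on the offcut (290,290). Next I lower the mallet and release it.

```bash
python3 -m pendant '[[[2,0,6,0,0,0],[3,0,12,0,0,0],[4,0,16,0,0,0],[4.5,0,19,0,0,0],[5,0,21,0,0,0],[5,0,23,0,0,0],[5,0,25,0,0,0],[5,0,26,0,0,0],[5,0,26,0,0,0],[5,0,26,0,0,0]]]' && python3 -m pendant '[[[0,0,0,0,0,0],[0,0,0,0,0,0],[0,0,0,0,0,0],[0,0,0,0,0,0],[0,0,0,0,0,0],[0,0,0,0,0,0],[0,0,-10,0,0,0],[0,0,-30,0,0,0],[0,0,-60,0,0,0],[0,0,-90,0,0,0]]]' 0; python3 - <<'E'
from h import *
go([.398,.206,.2],2,None)
E
```

```text
t: 18.35
ee_pos: [0.396, 0.3375, 0.0106]
eef_rot: [180.0, 12.0, 4.8]
contact_force: [-3.5, 0.4, 2.1]
finger_gap: 0.0252
t: 19.6
ee_pos: [0.415, 0.3391, 0.1001]
eef_rot: [180.0, 12.0, 4.8]
contact_force: [-0.0, -0.1, -0.1]
finger_gap: 0.0855
at [0.415  0.3391 0.1001] [180.    12.03   4.81] shift [-48.3 131.2 -91.9] turn [0.0052 0.21   0.0489]
```

```bash
python3 -m pendant '[[[-5,10,-40,0,0,0],[-15,40,-70,0,0.05,0.05],[-30,80,-90,0.01,0.1,0.1],[-42,110,-92,0.015,0.16,0.16],[-50,131,-92,0.02,0.21,0.21],[-50,131,-92,0.02,0.21,0.21],[-50,131,-92,0.02,0.21,0.21],[-50,131,-92,0.02,0.21,0.21],[-50,131,-92,0.02,0.21,0.21],[-50,131,-92,0.02,0.21,0.21]]]' 0.3; python3 - <<'E'
from h import *
s=state();p,d,ci=snap("wrist","w2")
np.save("pics/w2.npy",d);import pickle;pickle.dump(ci,open("pics/w2.pkl","wb"))
print(s["ee_pos"],s["eef_rot"],s["qpos"],s["finger_gap"])
go([.3959,.2063,.06],-7.4)
E
```

```text
t: 20.85
ee_pos: [0.3965, 0.2063, 0.2002]
eef_rot: [179.9, -0.0, -7.2]
contact_force: [-1.1, -0.1, -0.2]
finger_gap: 0.0597
[0.39650468 0.20634805 0.20021794] [ 1.79870743e+02 -2.11540940e-02 -7.21759524e+00] [ 18.73199488   9.93741466 106.83976393  -0.14050724  63.26042955
 116.01287444] 0.059738968920889875
at [0.3965 0.2063 0.2003] [ 1.7988e+02 -3.0000e-02 -7.2300e+00] shift [ -0.6  -0.3 140.3] turn [ 0.0022 -0.0005  0.003 ]
```

View pics/w2.png

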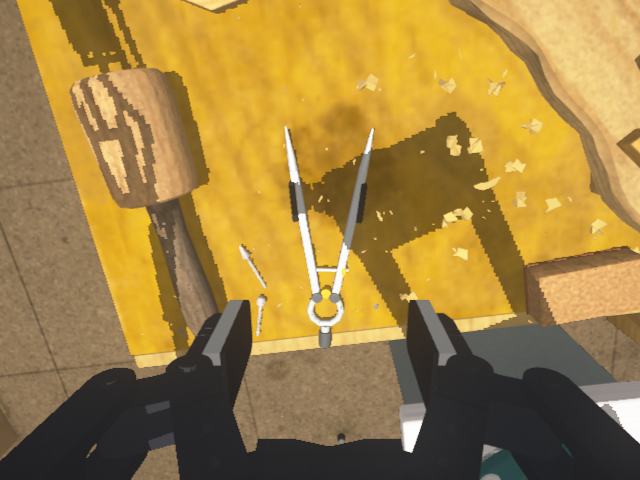

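The mallet lies at rest. Between the open fingers, the dividers' points are at (287,128) and (372,130), the grips at (296,200) and (362,202), and the midline at 329 lines up with the gripper's.

```bash
python3 - <<'E'
from h import *
import pickle
for f,pts in (("w1",[(195,316),(204,314),(460,314)]),("w2",[(235,304),(244,303),(420,303),(428,304)])):
    ci=pickle.load(open(f"pics/{f}.pkl","rb"));D=np.load(f"pics/{f}.npy")
    for u,v in pts: print(f,dep("wrist",u,v,D,ci).round(4))
for k,(u,v,z) in dict(pL=(287,127,.006),pR=(372.5,128,.006),gL1=(293,181,.008),gL2=(297,220,.008),gR1=(366,183,.008),gR2=(359,222,.008),bow=(325,347,.006)).items(): print(k,atz("wrist",u,v,z,ci).round(4))
E
```

```text
w1 [0.4106 0.384  0.2194]
w1 [0.4101 0.3817 0.2169]
w1 [0.4162 0.2942 0.2176]
w2 [0.4113 0.2391 0.2109]
w2 [0.4113 0.2358 0.2109]
w2 [0.403  0.1731 0.2104]
w2 [0.4028 0.1705 0.2114]
pL [0.4618 0.2321 0.006 ]
pR [0.4524 0.1642 0.006 ]
gL1 [0.4184 0.2338 0.008 ]
gL2 [0.3847 0.2355 0.008 ]
gR1 [0.4091 0.1738 0.008 ]
gR2 [0.3763 0.1831 0.008 ]
bow [0.2562 0.228  0.006 ]
```

```bash
python3 -m pendant '[[[0,0,20,0,0,0.013],[0.5,0,60,0,0,0.013],[0.5,0,100,0,0,0.013],[0.5,0,140,0,0,0.013],[0.5,0,165,0,0,0.013],[0.5,0,182,0,0,0.013],[0.5,0,194,0,0,0.013],[0.5,0,200,0,0,0.013],[0.5,0,203.5,0,0,0.013],[0.5,0,203.5,0,0,0.013]]]' 0 && python3 -m pendant '[[[0,0,0,0,0,0],[0,0,0,0,0,0],[0,0,0,0,0,0],[0,0,0,0,0,0],[0,0,0,0,0,0],[0,0,0,0,0,0],[0,0,0,0,0,0],[0,0,0,0,0,0],[0,0,0,0,0,0],[0,0,0,0,0,0]]]' 0.34; python3 -c "
from h import *
s=state();print(s['ee_pos'],s['eef_rot'],s['contact_force'],s['finger_gap'])
snap('wrist','w3')"
```

```text
t: 22.15
ee_pos: [0.3972, 0.2059, -0.003]
eef_rot: [179.9, -0.1, -8.0]
contact_force: [-0.1, -0.6, 0.0]
finger_gap: 0.0854
t: 23.4
ee_pos: [0.3979, 0.2061, -0.0022]
eef_rot: [179.9, -0.1, -8.0]
contact_force: [-0.4, -0.5, 7.7]
finger_gap: 0.0564
[ 0.39793248  0.20611753 -0.00222091] [ 1.79934175e+02 -1.45953965e-01 -7.97152620e+00] [-0.38767211 -0.52593033  7.73277046] 0.056372045058788345
```

View pics/w3.png

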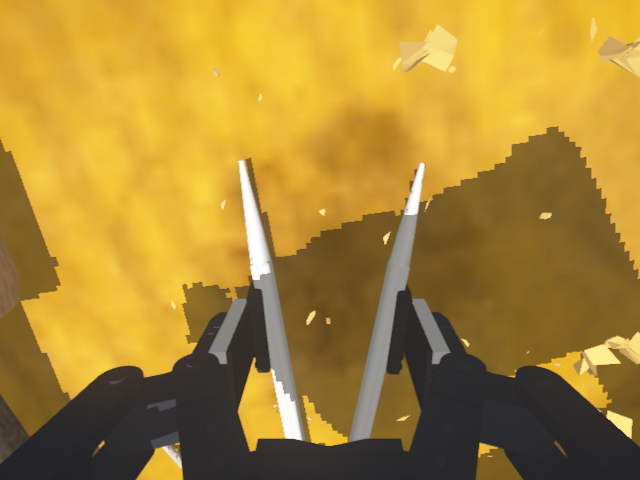

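The pads hold both black grips, and the points are at (242,162) and (421,165). Next I lift, squeeze and work out the target.

```bash
python3 -m pendant '[[[0,0,-5,0,0,0],[0,0,-15,0,0,0],[0,0,-30,0,0,0],[0,0,-50,0,0,0],[0,0,-70,0,0,0],[0,0,-80,0,0,0],[0,0,-80,0,0,0],[0,0,-80,0,0,0],[0,0,-80,0,0,0],[0,0,-80,0,0,0]]]' 0.475; python3 - <<'E'
from h import *
s=state();p,d,ci=snap("wrist","w4",(180,100,480,300),1)
np.save("pics/w4.npy",d);import pickle;pickle.dump(ci,open("pics/w4.pkl","wb"));cv2.imwrite("pics/w4f.png",p[:,:,::-1])
print(s["ee_pos"],s["eef_rot"],s["finger_gap"],s["contact_force"])
p,dt,ct=snap("top","t6",(270,170,350,250),5)
L=atz("top",300.6,212.2,.012);Rr=atz("top",323.4,214.2,.012);print(L,Rr,np.linalg.norm(L-Rr))
y=np.degrees(np.arctan2(-(L-Rr)[0],(L-Rr)[1]));m=(L+Rr)/2;dirn=np.array([np.cos(np.radians(y)),np.sin(np.radians(y)),0])
print("yaw",y);t=m-.062*dirn;t[2]=.07;go(t,y)
# red crosses by colour
q=p[170:250,270:350].astype(int);r=(q[...,0]-q[...,1]>70);v,u=np.nonzero(r);print(len(u),u.min()+270,u.max()+270)
import collections
cols={k+270:list(np.nonzero(r[:,k])[0]+170) for k in range(80) if r[:,k].any()};print(cols)
E
```

```text
t: 24.7
ee_pos: [0.3974, 0.2061, 0.0773]
eef_rot: [179.9, -0.1, -8.0]
contact_force: [-0.9, 0.5, -0.9]
finger_gap: 0.0455
[0.39739416 0.20610942 0.07729928] [ 1.79908031e+02 -9.20724416e-02 -7.97348505e+00] 0.04550133217686046 [-0.86074391  0.4593144  -0.93405933]
[0.5953567  0.26611901 0.012     ] [0.59271006 0.22587508 0.012     ] 0.04033085901283996
yaw -3.7626425163766397
at [0.3976 0.2062 0.0775] [ 1.7992e+02 -1.1000e-01 -7.9700e+00] shift [127.2 -62.2   7.6] turn [ 0.0015 -0.0019 -0.0735]
285 270 342
{270: [np.int64(172), np.int64(173), np.int64(174), np.int64(175), np.int64(176)], 271: [np.int64(172), np.int64(173), np.int64(174), np.int64(175), np.int64(176)], 272: [np.int64(172), np.int64(173), np.int64(174), np.int64(175), np.int64(176)], 273: [np.int64(172), np.int64(173), np.int64(174), np.int64(175), np.int64(176)], 274: [np.int64(172), np.int64(173), np.int64(174), np.int64(175), np.int64(176)], 275: [np.int64(172), np.int64(173), np.int64(174), np.int64(175), np.int64(176)], 276: [np.int64(172), np.int64(173), np.int64(174), np.int64(175), np.int64(176)], 277: [np.int6
[... 3498 characters left out ...]
int64(170), np.int64(171), np.int64(211), np.int64(212), np.int64(213), np.int64(214), np.int64(215)], 324: [np.int64(170), np.int64(171), np.int64(213), np.int64(214)], 325: [np.int64(170), np.int64(171)], 326: [np.int64(170), np.int64(171), np.int64(214)], 327: [np.int64(170), np.int64(171)], 328: [np.int64(170), np.int64(171)], 329: [np.int64(170), np.int64(171)], 330: [np.int64(170), np.int64(171)], 331: [np.int64(170), np.int64(171)], 332: [np.int64(170), np.int64(171)], 333: [np.int64(170)], 334: [np.int64(170)], 335: [np.int64(170)], 336: [np.int64(170)], 337: [np.int64(170)], 338: [np.int64(170)], 339: [np.int64(170)], 340: [np.int64(170)], 341: [np.int64(170)], 342: [np.int64(170)]}
```

View pics/w4f.png

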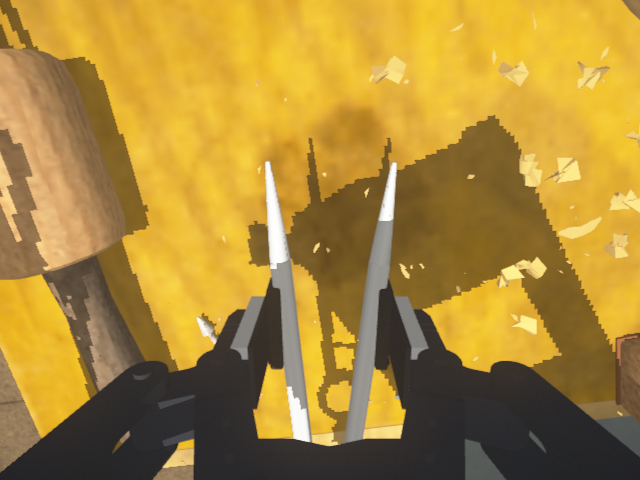

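Lifted and held level, points at (268,163) and (394,164), about 43 mm apart.

```bash
python3 - <<'E'
from h import *
import pickle
ci=pickle.load(open("pics/w4.pkl","rb"));D=np.load("pics/w4.npy")
for u,v in [(269,168),(269,175),(270,190),(273,220),(285,300),(393,168),(392,175),(391,190),(387,220)]:
    o,d=ray("wrist",u,v,ci);z=D[v-1:v+2,u-1:u+2];print(u,v,(o+d*z[z>0].min()).round(4))
for z in (.080,.083,.086): a,b=atz("wrist",268,162.5,z,ci),atz("wrist",394,163.5,z,ci);print(z,a.round(4),b.round(4),np.linalg.norm(a-b))
E
python3 -m pendant '[[[10,-5,0,0,0,0],[25,-12,0,0,0,-0.01],[45,-22,0,0,0,-0.03],[65,-32,0,0,0,-0.05],[85,-42,0,0,0,-0.065],[105,-52,0,0,0,-0.0735],[120,-59,0,0,0,-0.0735],[127,-62,0,0,0,-0.0735],[127,-62,0,0,0,-0.0735],[127,-62,0,0,0,-0.0735]]]' 0.492; python3 - <<'E'
from h import *
s=state();p,d,ci=snap("wrist","w5",(230,20,430,180),4)
np.save("pics/w5.npy",d);import pickle;pickle.dump(ci,open("pics/w5.pkl","wb"));np.save("pics/w5i.npy",p)
print(s["ee_pos"],s["eef_rot"],s["finger_gap"],s["contact_force"])
E
```

```text
269 168 [0.4585 0.218  0.086 ]
269 175 [0.4562 0.2184 0.0857]
270 190 [0.4513 0.2189 0.0863]
273 220 [0.4409 0.2199 0.086 ]
285 300 [0.4114 0.2207 0.0875]
393 168 [0.4529 0.1779 0.0861]
392 175 [0.4505 0.1783 0.0852]
391 190 [0.4457 0.1791 0.0859]
387 220 [0.4359 0.1816 0.0873]
0.08 [0.4596 0.219  0.08  ] [0.4533 0.1765 0.08  ] 0.0428843034006872
0.083 [0.4599 0.2185 0.083 ] [0.4538 0.177  0.083 ] 0.041956932469625376
0.086 [0.4603 0.218  0.086 ] [0.4543 0.1774 0.086 ] 0.04102956153856356
t: 26.05
ee_pos: [0.5309, 0.2496, 0.0774]
eef_rot: [179.9, -0.0, -3.8]
contact_force: [-0.6, 0.1, -1.8]
finger_gap: 0.0435
[0.53089441 0.24964766 0.07741858] [ 1.79879037e+02 -3.18463247e-02 -3.75707046e+00] 0.04352964004744976 [-0.58402395  0.100841   -1.7796928 ]
```

View pics/w5.png

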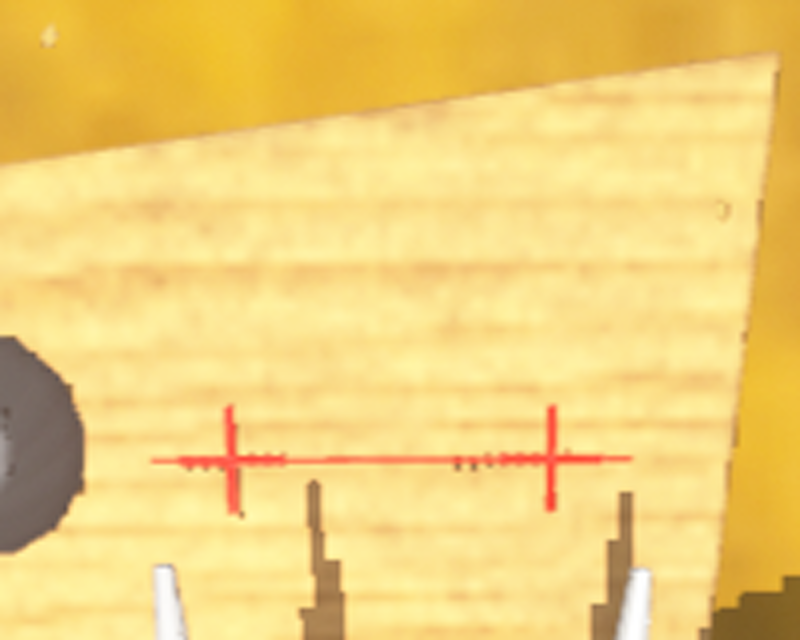

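```bash
cat >> h.py <<'E'
def tips(p):
    q=p.astype(int);w=(q.max(2)-q.min(2)<45)&(q.max(2)>110);w[:60]=0;w[230:]=0;out=[]
    for lo,hi in((250,329),(331,410)):
        m=w[:,lo:hi].copy().astype(np.uint8);n,lab,st,_=cv2.connectedComponentsWithStats(m,connectivity=8)
        k=1+np.argmax(st[1:,4]);m=lab==k;v=np.nonzero(m.any(1))[0][0];u=np.nonzero(m[v:v+3])[1].mean()+lo
        out.append((round(u,1),v-.3,int(st[k,4])))
    return out
def crosses(p):
    q=p.astype(int);r=((q[...,0]-q[...,1]>70)&(q[...,0]-q[...,2]>70));r[:70]=0;r[175:]=0;r[:,:255]=0;r[:,400:]=0
    c=r.sum(0);out=[]
    for lo,hi in((255,330),(330,400)):
        k=[i for i in range(lo,hi) if c[i]>=6]
        if not k: out.append(None);continue
        u=np.average(k,weights=[c[i] for i in k])
        cc=[i for i in range(int(u)-12,int(u)+13) if i not in k and c[i]>0]
        out.append((u,np.mean([np.nonzero(r[:,i])[0].mean() for i in cc]),len(k)))
    return out
def rel(p,ci,zt,zc=.012):
    s=state();T=tips(p);C=crosses(p);print("tips",T,"cross",C)
    t=[atz("wrist",a[0],a[1],zt,ci) for a in T];c=[atz("wrist",a[0],a[1],zc,ci) for a in C]
    R=Ro.from_euler("xyz",s["eef_rot"],degrees=True)
    f=lambda x:(R.inv().apply(x-s["ee_pos"])*1000)
    tt=[f(x) for x in t];cc=[f(x) for x in c]
    ang=lambda a:np.arctan2(a[1][0]-a[0][0],a[1][1]-a[0][1])
    print("gap tip",np.linalg.norm(t[0]-t[1])*1000,"cross",np.linalg.norm(c[0]-c[1])*1000)
    th=-(ang(cc)-ang(tt));Rz=Ro.from_rotvec([0,0,th]);m=sum(Rz.apply(x) for x in tt)/2
    print("turn z",th.round(4),"shift",(sum(cc)/2-m).round(2),"raw diffs",[(a-b).round(2) for a,b in zip(cc,tt)])
E
python3 - <<'E'
from h import *
import pickle
p=np.load("pics/w5i.npy");ci=pickle.load(open("pics/w5.pkl","rb"))
for z in(.081,.0835,.086): rel(p,ci,z)
D=np.load("pics/w5.npy")
for u,v in [(271,166),(390,167),(288,130),(320,120)]:print(dep("wrist",u,v,D,ci).round(4))
E
```

```text
tips [(np.float64(270.7), np.float64(160.7), 708), (np.float64(389.5), np.float64(161.7), 777)] cross [(np.float64(287.3763440860215), np.float64(135.0), 4), (np.float64(367.275), np.float64(134.23809523809524), 4)]
gap tip 40.107307324579004 cross 39.68807528475651
turn z -0.0178 shift [ 3.96 -0.11 69.  ] raw diffs [array([ 3.59, -0.98, 69.  ]), array([ 4.3, -1.4, 69. ])]
tips [(np.float64(270.7), np.float64(160.7), 708), (np.float64(389.5), np.float64(161.7), 777)] cross [(np.float64(287.3763440860215), np.float64(135.0), 4), (np.float64(367.275), np.float64(134.23809523809524), 4)]
gap tip 39.37954693434193 cross 39.68807528475651
turn z -0.0178 shift [ 3.63 -0.1  71.5 ] raw diffs [array([ 3.26, -1.34, 71.5 ]), array([ 3.96, -1.03, 71.5 ])]
tips [(np.float64(270.7), np.float64(160.7), 708), (np.float64(389.5), np.float64(161.7), 777)] cross [(np.float64(287.3763440860215), np.float64(135.0), 4), (np.float64(367.275), np.float64(134.23809523809524), 4)]
gap tip 38.651786544104866 cross 39.68807528475651
turn z -0.0178 shift [ 3.29 -0.09 74.  ] raw diffs [array([ 2.93, -1.69, 74.  ]), array([ 3.63, -0.66, 74.  ])]
[0.5914 0.2655 0.0845]
[0.5884 0.2262 0.084 ]
[0.5987 0.2661 0.0109]
[0.6024 0.2499 0.0104]
```

```bash
python3 -m pendant '[[[1,0,5,0,0,0],[2,0,12,0,0,-0.01],[3.6,0,20,0,0,-0.018],[3.6,0,30,0,0,-0.018],[3.6,0,40,0,0,-0.018],[3.6,0,48,0,0,-0.018],[3.6,0,54,0,0,-0.018],[3.6,0,58,0,0,-0.018],[3.6,0,60,0,0,-0.018],[3.6,0,60,0,0,-0.018]]]'; cat > chk.py <<'E'
from h import *
import sys
s=state();print(s["ee_pos"],s["eef_rot"],s["finger_gap"],s["contact_force"],s["t"])
p,d,ci=snap("wrist",sys.argv[1]);np.save("pics/%si.npy"%sys.argv[1],p)
z=s["ee_pos"][2]+.0065
rel(p,ci,z)
T=tips(p)
print("tip depth z",[dep("wrist",a[0],a[1]+k,d,ci)[2].round(4) for a in T for k in(3,5,8)],"board",[dep("wrist",u,v,d,ci)[2].round(4) for u,v in((330,110),(330,145),(300,110))])
E
python3 chk.py w6
```

```text
t: 27.35
ee_pos: [0.5346, 0.2493, 0.0175]
eef_rot: [179.9, -0.0, -2.7]
contact_force: [-0.5, 0.6, -1.2]
finger_gap: 0.0436
[0.53457228 0.24932279 0.01751236] [ 1.79883983e+02 -4.25636447e-02 -2.72349074e+00] 0.043602260104745376 [-0.49960838  0.62401997 -1.19657907] 27.35
tips [(np.float64(270.3), np.float64(160.7), 720), (np.float64(389.5), np.float64(161.7), 760)] cross [(np.float64(274.58156028368796), np.float64(155.92105263157896), 6), (np.float64(384.99264705882354), np.float64(157.475), 5)]
gap tip 39.39839178724387 cross 39.61174624702889
turn z 0.0056 shift [ 1.000e-02 -3.400e-01  1.201e+01] raw diffs [array([ 0.12, -0.11, 12.01]), array([-0.1 ,  0.1 , 12.01])]
tip depth z [np.float64(0.0252), np.float64(0.0251), np.float64(0.0244), np.float64(0.0248), np.float64(0.025), np.float64(0.0248)] board [np.float64(0.0109), np.float64(0.0104), np.float64(0.011)]
```

```bash
python3 -m pendant '[[[0,0,0,0,-0.01,0],[0,0,0,0,-0.02,0.002],[0,0,0,0,-0.03,0.004],[0,0,0,0,-0.04,0.005],[0,0,1,0,-0.05,0.005],[0,0,2,0,-0.05,0.005],[0,0,3,0,-0.05,0.005],[0,0,4,0,-0.05,0.005],[0,0,4,0,-0.05,0.005],[0,0,4,0,-0.05,0.005]]]'; sed -i 's/+.0065/+.0034/' chk.py; python3 chk.py w7
```

```text
t: 28.65
ee_pos: [0.5346, 0.2493, 0.0137]
eef_rot: [179.9, 2.8, -3.0]
contact_force: [0.4, -0.5, -0.7]
finger_gap: 0.0437
[0.53463634 0.24933685 0.01366333] [179.88186958   2.80809592  -3.01520624] 0.04367815797741399 [ 0.36358532 -0.48185236 -0.70320816] 28.65
tips [(np.float64(270.7), np.float64(160.7), 756), (np.float64(390.0), np.float64(161.7), 769)] cross [(np.float64(270.8085106382979), np.float64(158.6), 5), (np.float64(387.33644859813086), np.float64(159.55263157894737), 6)]
gap tip 39.44878336543369 cross 39.91410374638994
turn z -0.0002 shift [ 0.05 -0.41  5.07] raw diffs [array([ 0.05, -0.65,  5.07]), array([ 0.05, -0.19,  5.07])]
tip depth z [np.float64(0.0183), np.float64(0.0185), np.float64(0.0182), np.float64(0.0181), np.float64(0.0179), np.float64(0.0173)] board [np.float64(0.0109), np.float64(0.0104), np.float64(0.0103)]
```

```bash
python3 -m pendant '[[[0,-0.2,0.5,0,0,0],[0,-0.4,1,0,0,0],[0,-0.4,1.5,0,0,0],[0,-0.4,2,0,0,0],[0,-0.4,2.4,0,0,0],[0,-0.4,2.4,0,0,0],[0,-0.4,2.4,0,0,0],[0,-0.4,2.4,0,0,0],[0,-0.4,2.4,0,0,0],[0,-0.4,2.4,0,0,0]]]' 0.49; sed -i 's/+.0034/+.0036/' chk.py; python3 chk.py w8
python3 - <<'E'
from h import *
d0=np.load("pics/top0.npy");p,d,ci=snap("top","t9")
# foot/board drift and bystanders
a=cv2.imread("pics/top0.png");b=p[:,:,::-1]
for n,(x0,y0,x1,y1) in dict(tin=(312,118,362,170),pencil=(255,160,360,182),boardR=(318,185,345,225)).items():
    A=cv2.cvtColor(a[y0:y1,x0:x1],cv2.COLOR_BGR2GRAY).astype(np.float32);B=cv2.cvtColor(np.ascontiguousarray(b[y0:y1,x0:x1]),cv2.COLOR_BGR2GRAY).astype(np.float32)
    print(n,cv2.phaseCorrelate(A,B))
for u,v in [(285,210),(283,208),(275,207),(262,203),(233,200)]: print(dep("top",u,v,d0).round(4),dep("top",u,v,d).round(4))
print([dep("top",u,v,d).round(4) for u,v in((254,283),(256,318),(258,375))])
E
```

```text
t: 29.95
ee_pos: [0.5346, 0.2498, 0.0113]
eef_rot: [179.9, 2.8, -3.0]
contact_force: [-0.6, 0.4, 2.2]
finger_gap: 0.0437
[0.53459338 0.24978982 0.01132054] [179.88517188   2.80170925  -3.01128685] 0.04366275002195764 [-0.56586643  0.4425357   2.20102602] 29.95
tips [(np.float64(269.0), np.float64(161.7), 744), (np.float64(389.4), np.float64(161.7), 763)] cross [(np.float64(271.14018691588785), np.float64(159.75), 5), (np.float64(389.89772727272725), np.float64(160.63888888888889), 5)]
gap tip 39.7700079131406 cross 40.033913715747154
turn z 0.0075 shift [0.11 0.   2.92] raw diffs [array([0.26, 0.32, 2.91]), array([-0.04,  0.59,  2.93])]
tip depth z [np.float64(0.0171), np.float64(0.017), np.float64(0.0173), np.float64(0.0171), np.float64(0.0173), np.float64(0.0176)] board [np.float64(0.0107), np.float64(0.0106), np.float64(0.0105)]
tin ((0.2743026260144461, -0.1925796751419675), 0.45837107755519724)
pencil ((-0.34497700182379987, -0.5516833273711761), 0.3339247081750705)
boardR ((7.461754652134842, 9.470691203890464), 0.16948484579722087)
[0.5951 0.2926 0.034 ] [0.533  0.2725 0.4236]
[0.5974 0.2958 0.041 ] [0.5349 0.2747 0.4247]
[0.5961 0.3084 0.0576] [0.5357 0.2834 0.4256]
[0.5985 0.3285 0.0809] [0.5359 0.2956 0.4482]
[0.5997 0.3745 0.0966] [0.6016 0.376  0.0854]
[array([0.4672, 0.3393, 0.0591]), array([0.4092, 0.3363, 0.0352]), array([0.3153, 0.3294, 0.039 ])]
```

```bash
python3 -m pendant '[[[0,0,-1,0,0,0],[0,0,-2,0,0,0],[0,0,-2,0,0,0],[0,0,-2,0,-0.01,0],[0,0,-2,0,-0.02,0],[0,0,-2,0,-0.03,0],[0,0,-2,0,-0.03,0],[0,0,-2,0,-0.03,0],[0,0,-2,0,-0.03,0],[0,0,-2,0,-0.03,0]]]'; sed -i 's/+.0036/+.0020/' chk.py; python3 chk.py w9; python3 - <<'E'
from h import *
p=np.load("pics/w9i.npy").astype(int)
F=[]
for i in range(6):
    viewer.snapshot("wrist");F.append(state()["contact_force"])
print(np.mean(F,0),np.std(F,0))
# shadow tips: dark-ish board columns above tip rows
g=p.sum(2)
for r in range(150,176,3): print(r,g[r,255:300:2].tolist())
E
```

```text
t: 31.3
ee_pos: [0.5346, 0.2498, 0.0133]
eef_rot: [179.9, 4.5, -3.0]
contact_force: [1.1, -0.4, -0.7]
finger_gap: 0.0433
[0.53457765 0.24975785 0.01331431] [179.88245611   4.5249801   -3.01567806] 0.043333161939905704 [ 1.0728402  -0.43657543 -0.74901899] 31.3
tips [(np.float64(269.1), np.float64(161.7), 761), (np.float64(389.5), np.float64(161.7), 784)] cross [(np.float64(271.1923076923077), np.float64(159.625), 5), (np.float64(389.6617647058824), np.float64(160.44736842105263), 4)]
gap tip 39.70174174270615 cross 39.97991894964609
turn z 0.0069 shift [ 0.11 -0.03  3.32] raw diffs [array([0.25, 0.25, 3.31]), array([-0.03,  0.53,  3.33])]
tip depth z [np.float64(0.0174), np.float64(0.0176), np.float64(0.0179), np.float64(0.0171), np.float64(0.0173), np.float64(0.0179)] board [np.float64(0.0105), np.float64(0.0107), np.float64(0.0109)]
[-0.03697029  0.02029978 -1.02499141] [0.17335335 0.52824589 0.34393158]
150 [604, 604, 603, 605, 608, 612, 612, 537, 376, 377, 588, 569, 573, 582, 590, 592, 590, 586, 583, 592, 595, 596, 597]
153 [603, 606, 613, 620, 624, 621, 622, 570, 374, 408, 614, 
[... 199 characters left out ...]
 371, 366, 368, 372, 331, 228, 231, 371, 370, 369, 372, 371, 369, 369, 368, 348, 457, 456, 458, 455]
162 [562, 372, 635, 550, 516, 572, 517, 533, 436, 246, 497, 566, 449, 516, 561, 447, 551, 532, 360, 574, 489, 350, 605]
165 [612, 619, 622, 625, 617, 603, 693, 745, 650, 264, 520, 604, 593, 588, 583, 584, 494, 335, 338, 338, 340, 337, 592]
168 [584, 596, 597, 602, 593, 585, 711, 748, 689, 291, 354, 583, 586, 592, 587, 585, 496, 352, 347, 347, 349, 348, 351]
171 [627, 631, 627, 616, 611, 613, 678, 749, 712, 494, 366, 369, 366, 363, 358, 353, 352, 355, 356, 358, 359, 357, 355]
174 [652, 653, 648, 636, 603, 605, 438, 435, 438, 408, 366, 377, 382, 375, 374, 368, 366, 364, 363, 369, 369, 367, 365]
```

```bash
python3 - <<'E'
from h import *
import pickle
c5=pickle.load(open("pics/w5.pkl","rb"));c9=viewer.camera_info("wrist")
for h9 in (2,3,4,5,6,7):
    h5=h9+67.6
    t5=atz("wrist",271,161.3,.012+h5/1e3,c5);s5=atz("wrist",308.3,140.5,.012,c5);l=(s5-t5)[:2]/h5*1000
    t9=atz("wrist",269.2,161.5,.012+h9/1e3,c9);sh=np.r_[t9[:2]+l*h9/1000,.012]
    K,R,t=c9["intrinsics"],c9["R"],c9["t"];q=K@(R@sh+t);print(h9,l.round(3),"pred shadow px",(q[:2]/q[2]).round(1))
p=np.load("pics/w9i.npy").astype(int)
for r in range(158,178): print(r,[tuple(x) for x in p[r,267:280:1,:2].tolist()])
E
```

```text
2 [ 0.007 -0.135] pred shadow px [270.8 160.2]
3 [ 0.005 -0.131] pred shadow px [271.5 159.5]
4 [ 0.003 -0.127] pred shadow px [272.3 158.9]
5 [ 0.002 -0.123] pred shadow px [273.  158.2]
6 [-0.   -0.12] pred shadow px [273.7 157.6]
7 [-0.002 -0.116] pred shadow px [274.4 157. ]
158 [(237, 109), (214, 81), (180, 69), (153, 54), (151, 48), (152, 48), (152, 53), (224, 104), (247, 130), (247, 130), (247, 128), (237, 108), (223, 86)]
159 [(253, 67), (253, 65), (234, 57), (151, 46), (151, 48), (152, 48), (153, 49), (238, 59), (253, 67), (253, 66), (253, 66), (253, 66), (253, 66)]
160 [(253, 66), (253, 66), (235, 58), (151, 48), (152, 50), (151, 47), (152, 49), (228, 56), (252, 64), (253, 66), (253, 67), (253, 65), (253, 65)]
161 [(251, 86), (250, 87), (224, 86), (154, 85), (153, 75), (150, 52), (150, 49), (152, 58), (237, 92), (253, 108), (253, 107), (252, 93), (251, 78)]
162 [(211, 159), (195, 169), (186, 177), (185, 177), (167, 138), (150, 67), (151, 58), (155, 89), (234, 162), (252, 195), (251, 193), (241, 168), (218, 141)]
163 [(229, 225), (243, 240), (246, 244), (237, 234), (195, 174
[... 1641 characters left out ...]
3, 124), (164, 126), (166, 128), (166, 128), (166, 127)]
174 [(163, 146), (151, 141), (154, 144), (154, 144), (154, 145), (152, 142), (145, 136), (152, 128), (162, 125), (164, 126), (166, 129), (169, 130), (169, 130)]
175 [(152, 134), (151, 142), (153, 143), (155, 144), (155, 145), (152, 142), (147, 137), (151, 129), (160, 124), (165, 127), (167, 129), (169, 131), (171, 132)]
176 [(152, 136), (150, 139), (153, 143), (155, 144), (154, 145), (152, 143), (150, 140), (148, 132), (156, 125), (164, 127), (168, 131), (170, 132), (173, 135)]
177 [(152, 134), (149, 138), (153, 143), (155, 144), (155, 145), (151, 142), (151, 141), (149, 133), (157, 127), (167, 130), (170, 132), (174, 135), (174, 136)]
```

```bash
python3 -m pendant '[[[0,0,0,0,-0.005,0.003],[0,0,0,0,-0.01,0.007],[0,0,0,0,-0.018,0.007],[0,0,0,0,-0.025,0.007],[0,0,0,0,-0.035,0.007],[0,0,0,0,-0.035,0.007],[0,0,0,0,-0.035,0.007],[0,0,0,0,-0.035,0.007],[0,0,0,0,-0.035,0.007],[0,0,0,0,-0.035,0.007]]]' 0.487; sed -i 's/+.0020/+.0010/' chk.py; python3 chk.py wa; python3 - <<'E'
from h import *
F=[]
for i in range(5):
    viewer.snapshot("wrist");F.append(state()["contact_force"])
print(np.mean(F,0))
p=np.load("pics/wai.npy").astype(int)
for r in range(153,170): print(r,[tuple(x) for x in p[r,265:278,:2].tolist()])
E
```

```text
t: 32.9
ee_pos: [0.5346, 0.2498, 0.0133]
eef_rot: [179.8, 6.5, -3.4]
contact_force: [0.7, -0.7, -1.1]
finger_gap: 0.0437
[0.53463373 0.24979387 0.01332487] [179.84457578   6.52498937  -3.42102547] 0.043731806229765684 [ 0.66832271 -0.68658997 -1.10422213] 32.9
tips [(np.float64(268.3), np.float64(161.7), 769), (np.float64(390.5), np.float64(161.7), 804)] cross [(np.float64(268.734375), np.float64(161.35714285714286), 4), (np.float64(389.4), np.float64(161.39473684210526), 4)]
gap tip 39.94798390089858 cross 40.135630457929096
turn z 0.0003 shift [-0.21 -0.13  2.36] raw diffs [array([-0.2 , -0.2 ,  2.36]), array([-0.22, -0.01,  2.36])]
tip depth z [np.float64(0.0154), np.float64(0.0155), np.float64(0.0162), np.float64(0.0155), np.float64(0.0159), np.float64(0.0154)] board [np.float64(0.0108), np.float64(0.0107), np.float64(0.0103)]
[-0.04197231 -0.34898315 -1.12580574]
153 [(159, 121), (158, 121), (153, 91), (148, 46), (147, 42), (149, 50), (153, 95), (155, 118), (151, 115), (147, 112), (144, 110), (143, 109), (143, 110)]
154 [(159, 122), (160, 122), (154, 94), (150, 52), (148, 43), (
[... 1741 characters left out ...]
2, 117), (151, 116), (150, 116), (149, 114), (149, 113)]
166 [(147, 121), (146, 133), (149, 142), (150, 143), (152, 145), (148, 141), (144, 130), (149, 119), (151, 115), (150, 115), (150, 114), (149, 113), (148, 112)]
167 [(147, 118), (146, 130), (148, 140), (150, 143), (151, 144), (148, 141), (144, 134), (147, 121), (152, 116), (151, 115), (150, 115), (150, 114), (150, 114)]
168 [(146, 117), (145, 131), (148, 141), (150, 143), (151, 144), (150, 143), (145, 138), (147, 125), (152, 117), (152, 118), (153, 116), (152, 115), (153, 116)]
169 [(144, 116), (144, 131), (149, 142), (150, 143), (151, 144), (149, 143), (147, 140), (146, 128), (151, 119), (155, 119), (155, 119), (154, 119), (155, 119)]
```

```bash
python3 -c "
from h import *
s=state();print(s['t'],s['ee_pos'],abs(s['qvel']).max());print(robot.sign_off())"
```

```text
33.2 [0.53471314 0.24979247 0.01332782] 0.04986183566480056
the job is handed in; nothing more can be done
None
```

The job is handed in at 33.2 s. The holdfast is driven down onto the offcut, the mallet is back on the bench, and the dividers are held still over the two red crosses.

- **Holdfast:** I pushed it down with the mallet's head; there were no blows. The crown dropped about 11 mm and then resisted about 17 N, against the roughly 4 N that moves it. I took that as clamped; I had no direct view under the foot.
- **Mallet:** It turned a few degrees in the grip while pressing, so I levelled it and laid it back in its original spot.
- **Dividers:** The last wrist-camera check put the points about 40 mm apart and within about 0.3 mm of the crosses. They are held about 6° nose-down.
- **Height above the wood:** My estimates disagree: about 4 mm from depth and about 2.5 mm from the shadow. The force reading showed only the dividers' weight, so nothing was touching.
- **A brief touch:** On the way down, at a lower pose, the force rose about 3 N, probably a leg or grip brushing the offcut's edge. I lifted and tilted the dividers clear. The crosses stayed where they were expected.
- **Bystanders:** The overhead comparison showed the tin and pencil unmoved to within about a pixel. The same comparison for the offcut was unusable because the arm was in the way.

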